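# Show the apprentice the knot and the chisel

### The arm

A 6-joint arm with a two-finger parallel gripper is mounted at the origin on the work surface. World frame = base frame: x ahead of the robot, y to its left, z up, the work surface at z = 0. Lengths are in m, angles in rad, forces in N, time in s.
With the tool pointing down it reaches from about 0.375 to 0.975 m from the base axis. Payload 3.8 kg.
Tool frame: the origin (TCP) lies at the very end of the fingers, on their centre line; the grasp point (between the pads) lies 19 mm behind it; z points along the fingers, y is the direction in which the jaws open and shut (so a half turn about z gives the same grasp; the last joint's range is limited). The gripper opens to 85 mm and grips with 20 to 120 N. Pads are 22 mm wide; open, the fingers measure 114 mm over their backs; the gripper's body (76 mm by 85 mm) begins 54 mm behind the grasp point. The pads swing forward as they close: fully open they stand 13 mm farther back than shut.
Start: joints at [1.254, 0.264, 1.604, -0, 1.274, -0.037], TCP at [0.186, 0.649, 0.231] pointing down, gripper open.
Joint ranges: [-2.63, 2.63], [-0.94, 2.18], [0.31, 2.57], [-1.31, 4.45], [0, 2.66], [-2.55, 2.55]. Speed limits (rad/s): [2.57, 2.57, 3.14, 3.14, 3.14, 3.14].

### API

Orientations are given as a rotation vector (axis times angle).
In Python, from workcell import status, read_camera, camera_info, order gives the robot as it stands.
- The arm moves only by the tool move_arm, never from a script. Its argument "deltas" is a list of rows, each a list of 3 entries, a list of its own where there are three numbers: the turn, a rotation vector about the world's x, y, z as a fraction of full scale, then the shift along the world's x, y, z as a fraction of full scale, then the closure, from -1 (fully open) to 1 (shut), so that 0 is half open. A call has 1 to 20 rows; each row is the pose to reach, as a shift and turn from the pose commanded when the call began; what a row does not reach only later rows make up. Full scale, the value 1, is 0.1 m for a shift and pi/2 rad for a turn. A row lasts 1/8 s, in which the tool goes at most 62.5 mm and 10.7 degrees, less where a joint would pass 70% of its speed; a pose out of reach is approached as far as the arm can. A call with a number of a shift or a turn outside -1 to 1 is refused whole. A call with a gripper value outside its range is refused whole. The fingers move at their own pace and stop on an object; "grip_force" is the grip in N (left out, the last holds). Time passes only in rows, so rows that repeat a pose let the fingers close. It gives the time, the measured TCP pose, the force and the opening at its end, in the units of the state.
- status.read_state(): the state, without advancing time (a new reading comes with each control period).
- read_camera(name): name is "side" or "top" or "wrist"; returns (picture, depth): 384x512x3 uint8, red, green, blue; 384x512 float32, m along the optical axis (not along the pixel's ray), 0 where there is no reading.
- camera_info(name): a dict with "K" (3x3 intrinsics, pixels), "R" (3x3) and "t" (3): a world point X has camera coordinates R X + t. Camera axes: x right, y down, z forward; pixel columns grow to the right and rows downward; lengths in m; the calibration is good to about 2 mm. A picture is of the moment at which its call begins: read the wrist's pose just before it. camera_info takes no time and is no camera call; for the wrist camera it gives the pose at the moment of the call.
- order.finish_job(): hands the job in, once; it reports no verdict.
The state is a dict: "time": time; "q": joint angles; "joint_vel": joint speeds; "joint_torque": joint torques, N m; "tool_pos": TCP position; "tcp_rot": TCP orientation; "wrist_force": force on the tool from outside, world axes, zero at the start; "torque": the same for the moment, N m; "width": opening from 0.0 (shut) to 1.0 (fully open).
Only numpy, scipy, OpenCV 4.12 (cv2) and the standard library are available. Lean on these libraries where they do the work, as an engineer would, in place of code of your own. Each camera call takes 0.05 s, during which the arm holds its last target. There are 200 camera calls.

### The job

Show the apprentice the next cut by pointing, without touching anything: first bring the fingertips straight down to two or three centimetres above the dark knot in the pale board and stay there for two seconds, then do the same above the handle of the blue chisel. Do not come down like that over the red pencil cross or the other two chisels. Finish with the hand raised well clear, fingertips at least 20 cm above the bench.

Things in the scene. Friction and masses are not known exactly. Their poses are not given: they have to be found in the camera images.
- knot_top (a point): dark brown round knot, 26 mm across, in the top face of a pale softwood board (360 x 70 mm, 35 mm thick, held fast on the bench between two low steel bench dogs, lying roughly across the robot's front). This point is the knot's centre on the top face, 36 mm above the bench; z up. It may lie in either half of the board.
- cross_top (a point): red pencil cross, about 25 mm across, on the same board's top face, in the other half, at least 80 mm from the knot. This point is its centre, 36 mm above the bench; z up. Not to be pointed at.
- chisel_blue_handle (a point): the one to point at: blue-handled bench chisel lying flat on the plywood tool board, blue plastic handle 120 mm long and 28 mm thick, steel blade 20 mm wide; whole chisel 255 mm. This point is on top of the middle of the handle, 28 mm above the tool board and 37 mm above the bench; x points along the chisel to the blade tip, which lies 192 mm away, z up. The three chisels lie about parallel, 80 mm or more apart, in any order.
- chisel_red_handle (a point): red-handled bench chisel lying flat on the plywood tool board, red plastic handle 120 mm long and 28 mm thick, steel blade 20 mm wide; whole chisel 255 mm. This point is on top of the middle of the handle, 28 mm above the tool board and 37 mm above the bench; x points along the chisel to the blade tip, which lies 192 mm away, z up. The three chisels lie about parallel, 80 mm or more apart, in any order. Leave it alone.
- chisel_yellow_handle (a point): yellow-handled bench chisel lying flat on the plywood tool board, yellow plastic handle 120 mm long and 28 mm thick, steel blade 20 mm wide; whole chisel 255 mm. This point is on top of the middle of the handle, 28 mm above the tool board and 37 mm above the bench; x points along the chisel to the blade tip, which lies 192 mm away, z up. The three chisels lie about parallel, 80 mm or more apart, in any order. Leave it alone.
- mallet_head (a point): wooden joiner's mallet lying on its side on the robot's left; this point is the centre of the head (100 x 140 mm, 70 mm tall), 35 mm above the bench; x points along the handle, whose end is 305 mm away. Loose; leave alone.
- glue_mid (a point): white glue bottle with an orange cap standing on the robot's right, 60 mm in diameter, 150 mm tall; this point is its centre, 75 mm above the bench. Loose; leave alone.

How it is judged:
By the outcome, as a careful person would: the job done as asked, in the order asked, and still so for the second after the job is handed in, with the robot touching nothing.
It also fails if it takes over 42 s, if anything falls off the work surface, if the arm or the gripper's body presses on something with over 40 N, if the wrist force passes 120 N, or if a joint passes its speed limit or range.

## Working session

There is one attempt and no reset: what is moved stays moved. The work goes in short steps, Python scripts to look and compute and a tool call to move; the robot and the scene stay as the last step left them, time stands still between calls to the robot, and variables do not carry over. Pictures are saved under pics/ and viewed, about 8 in all and at most 12, crops included, and the job is handed in when it is done.

Besides the shell and the picture viewer there is one more tool, called as name([rows], argument=value, ...), one row to a line, values as JSON. move_arm: Moves the arm, as the interface text tells. Its arguments: {"type":"object","properties":{"deltas":{"type":"array","items":{"type":"array"}},"grip_force":{"type":"number"}},"required":["deltas"]}

```bash
mkdir -p pics
python3 - <<'E'
from workcell import status, read_camera, camera_info
import cv2,numpy as np
s=status.read_state();print(s['time'],s['tool_pos'],s['tcp_rot'],s['width'])
for n in ("top","side"):
    p,d=read_camera(n);np.savez(f'{n}.npz',p=p,d=d);cv2.imwrite(f'pics/{n}0.png',p[...,::-1])
    c=camera_info(n);print(n,c['K'],c['R'],c['t'])
E
```

```text
0.0 [0.18618449 0.64803095 0.22993172] [-0.43806376 -3.11046849  0.00354315] 1.0046526486950207
top [[353.61972269   0.         257.83121905]
 [  0.         353.61972269 191.40310386]
 [  0.           0.           1.        ]] [[-0.03196896 -0.99947839 -0.00457461]
 [-0.97175689  0.0321523  -0.23378362]
 [ 0.23380876 -0.00302841 -0.97227789]] [0.03682965 0.58089366 0.85665403]
side [[380.22591214   0.         250.40113015]
 [  0.         380.22591214 189.76008022]
 [  0.           0.           1.        ]] [[-0.99423829 -0.10615234  0.01489623]
 [-0.07507296  0.59037146 -0.80363275]
 [ 0.07651319 -0.80012076 -0.59493908]] [0.58735182 0.10567432 1.10423509]
```

View pics/top0.png

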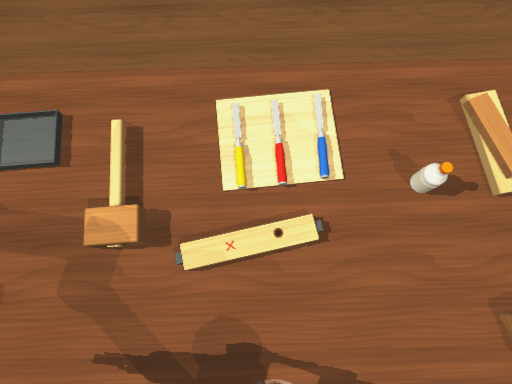

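View pics/side0.png

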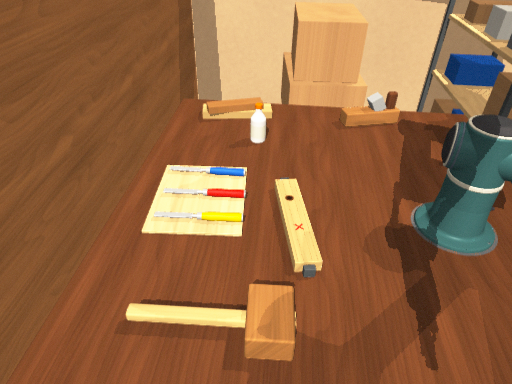

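The top view shows the knot at about (278,233), the cross at (230,245) and the blue handle at about (323,157). The red handle is near (281,163) and the yellow near (240,166). The side view agrees: knot near (290,198), blue handle near (228,171).

```bash
cat > h.py <<'E'
import cv2,numpy as np
def ray(c,u,v,z):
    K,R,t=(np.array(c[k]) for k in 'KRt')
    d=R.T@np.linalg.solve(K,[u,v,1]); o=-R.T@t
    return o+d*(z-o[2])/d[2]
def blob(m,near,r):
    yy,xx=np.nonzero(m); k=np.hypot(xx-near[0],yy-near[1])<r
    pts=np.c_[xx[k],yy[k]].astype(np.float32)
    return pts.mean(0),cv2.minAreaRect(pts),k.sum()
def masks(p):
    h=cv2.cvtColor(p,cv2.COLOR_RGB2HSV); H,S,V=h[...,0],h[...,1],h[...,2]
    return dict(blue=(H>100)&(H<130)&(S>140)&(V>60),red=((H<6)|(H>174))&(S>190)&(V>110),dark=V<110,yel=(H>22)&(H<32)&(S>220)&(V>150))
E
python3 - <<'E'
from h import *
from workcell import camera_info
for n,P in (('top',dict(dark=(278,233,9),blue=(323,157,30),red=(281,163,30),cross=(230,245,9),yel=(240,166,30))),('side',dict(dark=(290,198,7),blue=(228,171,25),red=(225,193,28),cross=(299,227,8),yel=(222,216,28)))):
    z=np.load(n+'.npz');m=masks(z['p']);c=camera_info(n);m['cross']=m['red']
    for k,(u,v,r) in P.items():
        try:
            b,rc,cnt=blob(m[k],(u,v),r); Z=.036 if k in('dark','cross') else .023
            print(n,k,b,cnt,rc,ray(c,*rc[0],Z).round(4),ray(c,*b,Z).round(4))
        except Exception as e: print(n,k,e)
E
```

```text
top dark [277.63333 232.36667] 30 ((277.5, 232.5), (5.0, 5.0), 90.0) [ 0.4765 -0.0305  0.036 ] [ 0.4768 -0.0309  0.036 ]
top blue [322.60928 156.11589] 302 ((322.6754150390625, 155.76734924316406), (38.0303955078125, 8.316442489624023), 85.03025817871094) [ 0.69   -0.1681  0.023 ] [ 0.689  -0.1678  0.023 ]
top red [280.4678  162.44067] 295 ((280.5056457519531, 161.80899047851562), (37.92364501953125, 8.248391151428223), 84.5596694946289) [ 0.6761 -0.0486  0.023 ] [ 0.6743 -0.0484  0.023 ]
top cross [229.625 244.375] 8 ((229.50001525878906, 245.0), (5.096368789672852, 6.247161388397217), 80.53767395019531) [0.4479 0.0966 0.036 ] [0.4495 0.0962 0.036 ]
top yel [240.49524 164.76666] 210 ((240.21859741210938, 165.26361083984375), (36.94752883911133, 7.666720390319824), 85.03025817871094) [0.6697 0.0647 0.023 ] [0.6712 0.0639 0.023 ]
side dark [289.  197.5] 14 ((289.0000305175781, 197.50003051757812), (4.0249223709106445, 2.683281421661377), 26.56505012512207) [ 0.4778 -0.0298  0.036 ] [ 0.4778 -0.0298  0.036 ]
side blue [226.56018 171.26389] 216 ((226.41380310058594, 170.9655303955078), (33.00177764892578, 7.164086818695068), 3.3664608001708984) [ 0.6899 -0.1669  0.023 ] [ 0.6892 -0.1651  0.023 ]
side red [225.44531 192.84375] 256 ((225.50791931152344, 192.83372497558594), (35.340904235839844, 7.325033187866211), 2.726311206817627) [ 0.6736 -0.0459  0.023 ] [ 0.6738 -0.0458  0.023 ]
side cross [298.4 226.8] 5 ((298.2500305175781, 226.75001525878906), (1.5811387300491333, 3.1622774600982666), 71.56504821777344) [0.4493 0.0983 0.036 ] [0.4489 0.0984 0.036 ]
side yel [222.07608 216.52899] 276 ((221.0043182373047, 216.39601135253906), (38.25846862792969, 8.201216697692871), 2.385944128036499) [0.6686 0.0665 0.023 ] [0.6655 0.0667 0.023 ]
```

Both views agree within about 2 mm: knot at (0.477, -0.030) and blue handle at (0.690, -0.167). I'll move across high with the fingers shut.

move_arm([
  [[0,0,0],[0.1,-0.25,0.05],1],
  [[0,0,0],[0.2,-0.5,0.1],1],
  [[0,0,0],[0.3,-0.75,0.1],1],
  [[0,0,0],[0.42,-1,0.1],1],
], grip_force=20)

```text
time: 0.6
tool_pos: [0.2284, 0.5476, 0.2407]
tcp_rot: [-0.438, -3.111, 0.001]
wrist_force: [-0.4, -0.2, 0.6]
width: 0.145
```

move_arm([
  [[0,0,0],[0.1,-0.25,0],1],
  [[0,0,0],[0.2,-0.5,0],1],
  [[0,0,0],[0.3,-0.75,0],1],
  [[0,0,0],[0.42,-1,0],1],
])

```text
time: 1.1
tool_pos: [0.2706, 0.4474, 0.241]
tcp_rot: [-0.438, -3.111, 0.001]
wrist_force: [0.6, -0.4, -0.2]
width: -0.001
```

move_arm([
  [[0,0,0],[0.1,-0.25,0],1],
  [[0,0,0],[0.2,-0.5,0],1],
  [[0,0,0],[0.3,-0.75,0],1],
  [[0,0,0],[0.42,-1,0],1],
])

```text
time: 1.6
tool_pos: [0.3125, 0.3474, 0.2411]
tcp_rot: [-0.438, -3.111, 0.0]
wrist_force: [0.0, -0.7, -0.3]
width: -0.001
```

move_arm([
  [[0,0,0],[0.1,-0.25,0],1],
  [[0,0,0],[0.2,-0.5,0],1],
  [[0,0,0],[0.3,-0.75,0],1],
  [[0,0,0],[0.42,-1,0],1],
])

```text
time: 2.1
tool_pos: [0.3544, 0.2475, 0.2411]
tcp_rot: [-0.438, -3.111, 0.0]
wrist_force: [1.4, -0.6, 0.4]
width: -0.003
```

move_arm([
  [[0,0,0],[0.1,-0.25,0],1],
  [[0,0,0],[0.2,-0.5,0],1],
  [[0,0,0],[0.3,-0.75,0],1],
  [[0,0,0],[0.42,-1,0],1],
])

```text
time: 2.6
tool_pos: [0.3963, 0.1475, 0.2411]
tcp_rot: [-0.438, -3.111, 0.0]
wrist_force: [0.5, 0.2, -0.0]
width: 0.0
```

move_arm([
  [[0,0,0],[0.1,-0.25,0],1],
  [[0,0,0],[0.2,-0.5,0],1],
  [[0,0,0],[0.3,-0.75,0],1],
  [[0,0,0],[0.4,-1,0],1],
])

```text
time: 3.1
tool_pos: [0.4363, 0.0476, 0.2411]
tcp_rot: [-0.438, -3.111, -0.0]
wrist_force: [-0.1, -0.0, -0.1]
width: -0.001
```

move_arm([
  [[0,0,0],[0.1,-0.2,0],1],
  [[0,0,0],[0.2,-0.4,0],1],
  [[0,0,0],[0.3,-0.6,0],1],
  [[0,0,0],[0.41,-0.78,0],1],
  [[0,0,0],[0.41,-0.78,0],1],
])

```text
time: 3.72
tool_pos: [0.4778, -0.0303, 0.2412]
tcp_rot: [-0.441, -3.11, -0.0]
wrist_force: [0.3, 0.5, 0.0]
width: 0.001
```

Run:
```python
from workcell import status, read_camera, camera_info
from h import *
s=status.read_state();c=camera_info('wrist');p,d=read_camera('wrist');print(s['tool_pos'],s['width'])
cv2.imwrite('pics/w1.png',p[...,::-1])
K,R,t=(np.array(c[k]) for k in 'KRt')
x=K@(R@np.array([.477,-.030,.036])+t);print(x[:2]/x[2])
g=(p.max(2)<110).astype(np.uint8)
n,l,st,ce=cv2.connectedComponentsWithStats(g)
for i in range(1,n):
    if st[i,4]>60: print(st[i],ce[i],ray(c,*ce[i],.036).round(4))
```

```text
[ 0.47779695 -0.0303279   0.2411685 ] 0.0006231059484508521
[261.02005884 167.71563721]
[496  13  16   9  79] [504.08860759  17.35443038] [0.3974 0.247  0.036 ]
[ 150   27  298  194 3469] [263.82098587 127.36523494] [ 0.4345 -0.0145  0.036 ]
[476  31  14  26 137] [481.35766423  39.74452555] [0.4118 0.2233 0.036 ]
[ 495   72   17   83 1022] [504.95303327 108.82387476] [0.4881 0.2419 0.036 ]
[432  89  48  24 107] [461.71962617  98.28971963] [0.4641 0.198  0.036 ]
[371  98 110  45 516] [430.21899225 118.47286822] [0.4758 0.1628 0.036 ]
[254 161  14  14 158] [260.5        167.70886076] [ 0.4768 -0.0306  0.036 ]
[304 163  35  13  75] [321.76       167.77333333] [0.4963 0.0366 0.036 ]
[   0  191   84   50 2265] [ 35.46357616 208.81192053] [ 0.4503 -0.3008  0.036 ]
[    0   232   512   152 41185] [259.81728785 335.73281535] [ 0.6978 -0.0955  0.036 ]
[320 235  35  12 115] [335.13043478 239.46086957] [0.5877 0.0323 0.036 ]
[351 238  17  11 111] [358.47747748 242.06306306] [0.5991 0.059  0.036 ]
[456 254  43  13  65] [473.32307692 260.64615385] [0.6638 0.1917 0.036 ]
[459 261  53  15  97] [485.42268041 268.05154639] [0.6785 0.2054 0.036 ]
[411 268  32  11  68] [426.80882353 272.19117647] [0.6639 0.1338 0.036 ]
[431 279  81  27 216] [478.56944444 290.25925926] [0.7085 0.1942 0.036 ]
[460 317  50  16  90] [488.55555556 324.67777778] [0.7655 0.2023 0.036 ]
```

View pics/w1.png

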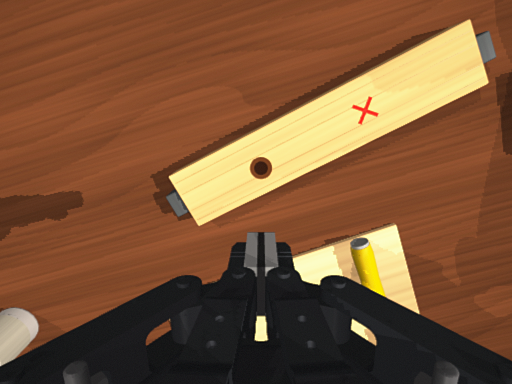

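The wrist view shows the knot at (260.5,167.7), which casts to (0.477, -0.031), and the cross well apart at (365,110). I'll descend straight to z of about 0.061 and dwell.

move_arm([
  [[0,0,0],[0,0,-0.2],1],
  [[0,0,0],[0,0,-0.4],1],
  [[0,0,0],[0,0,-0.6],1],
  [[0,0,0],[0,0,-0.8],1],
  [[0,0,0],[-0.01,0,-1],1],
])

```text
time: 4.4
tool_pos: [0.476, -0.0284, 0.1407]
tcp_rot: [-0.437, -3.111, -0.001]
wrist_force: [-0.2, 0.3, -0.4]
width: -0.006
```

move_arm([
  [[0,0,0],[0,0,-0.2],1],
  [[0,0,0],[0,0,-0.4],1],
  [[0,0,0],[0,0,-0.55],1],
  [[0,0,0],[0,0,-0.7],1],
  [[0,0,0],[0,0,-0.8],1],
  [[0,0,0],[0,0,-0.8],1],
])

```text
time: 5.15
tool_pos: [0.4757, -0.0291, 0.0605]
tcp_rot: [-0.438, -3.109, 0.0]
wrist_force: [-0.5, -0.1, -0.2]
width: 0.0
```

move_arm([
  [[0,0,0],[0,0,0],1],
  [[0,0,0],[0,0,0],1],
  [[0,0,0],[0,0,0],1],
  [[0,0,0],[0,0,0],1],
])

```text
time: 5.65
tool_pos: [0.4766, -0.0293, 0.0616]
tcp_rot: [0.438, 3.11, 0.0]
wrist_force: [0.3, -1.1, -0.2]
width: 0.003
```

Run:
```python
from workcell import status, read_camera
import cv2,numpy as np
s=status.read_state();print(s['time'],s['tool_pos'],s['wrist_force'])
p,d=read_camera('side');cv2.imwrite('pics/s1.png',cv2.resize(p[90:290,200:467,::-1],None,fx=3,fy=3)[:600,:800])
```

```text
5.65 [ 0.4765927  -0.02928751  0.06155371] [ 0.33978555 -1.093148   -0.22950588]
```

View pics/s1.png

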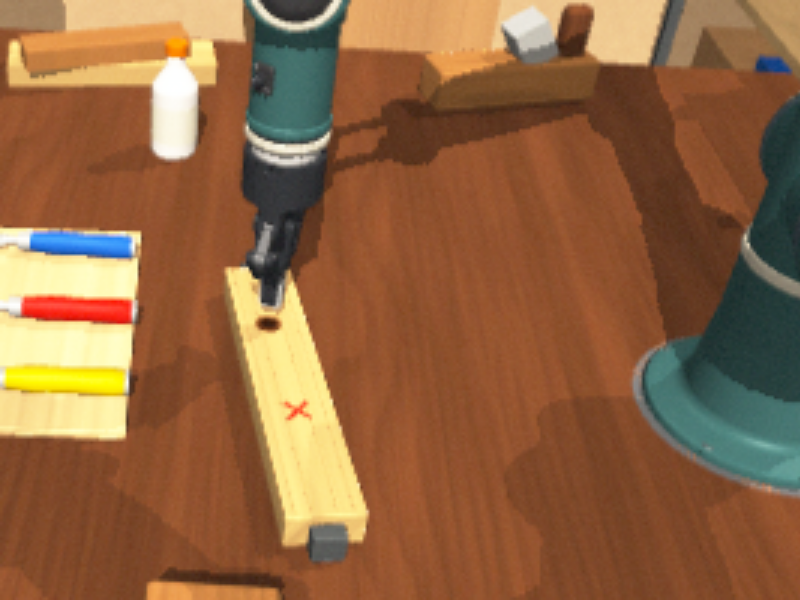

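The side crop shows the fingertips at (270,305) just above the knot at (268,323), with a gap and no contact. I'll complete the dwell, rise and move to the blue chisel.

move_arm([
  [[0,0,0],[0,0,0],1],
  [[0,0,0],[0,0,0],1],
  [[0,0,0],[0,0,0],1],
  [[0,0,0],[0,0,0],1],
  [[0,0,0],[0,0,0],1],
  [[0,0,0],[0,0,0],1],
  [[0,0,0],[0,0,0],1],
  [[0,0,0],[0,0,0],1],
  [[0,0,0],[0,0,0],1],
  [[0,0,0],[0,0,0],1],
  [[0,0,0],[0,0,0],1],
  [[0,0,0],[0,0,0],1],
  [[0,0,0],[0,0,0],1],
  [[0,0,0],[0,0,0],1],
  [[0,0,0],[0,0,0],1],
  [[0,0,0],[0,0,0],1],
  [[0,0,0],[0,0,0],1],
  [[0,0,0],[0,0,0],1],
  [[0,0,0],[0,0,0],1],
])

```text
time: 8.07
tool_pos: [0.4764, -0.0292, 0.0613]
tcp_rot: [-0.438, -3.111, 0.0]
wrist_force: [0.1, -0.2, 0.1]
width: 0.002
```

move_arm([
  [[0,0,0],[0,0,0.15],1],
  [[0,0,0],[0,0,0.4],1],
  [[0,0,0],[0,0,0.6],1],
  [[0,0,0],[0,0,0.8],1],
  [[0,0,0],[0,0,1],1],
])

```text
time: 8.7
tool_pos: [0.4767, -0.0293, 0.1632]
tcp_rot: [0.438, 3.11, 0.0]
wrist_force: [-0.2, 0.5, 0.3]
width: 0.002
```

move_arm([
  [[0,0,0],[0,0,0.2],1],
  [[0,0,0],[0,0,0.4],1],
  [[0,0,0],[0,0,0.6],1],
  [[0,0,0],[0,0,0.8],1],
  [[0,0,0],[0,0,0.8],1],
])

```text
time: 9.32
tool_pos: [0.4779, -0.0294, 0.2442]
tcp_rot: [0.437, 3.106, 0.0]
wrist_force: [-0.7, 0.1, -0.0]
width: -0.002
```

move_arm([
  [[0,0,0],[0.2,-0.15,0],1],
  [[0,0,0],[0.4,-0.3,0],1],
  [[0,0,0],[0.6,-0.45,0],1],
  [[0,0,0],[0.8,-0.6,0],1],
  [[0,0,0],[1,-0.7,0],1],
])

```text
time: 9.95
tool_pos: [0.5764, -0.0998, 0.2403]
tcp_rot: [-0.439, -3.109, -0.0]
wrist_force: [0.1, 0.4, 0.5]
width: -0.003
```

move_arm([
  [[0,0,0],[0.2,-0.15,0],1],
  [[0,0,0],[0.4,-0.3,0],1],
  [[0,0,0],[0.6,-0.45,0],1],
  [[0,0,0],[0.8,-0.6,0],1],
  [[0,0,0],[1,-0.68,0],1],
  [[0,0,0],[1,-0.68,0],1],
])

```text
time: 10.7
tool_pos: [0.6766, -0.1677, 0.2398]
tcp_rot: [-0.439, -3.109, -0.0]
wrist_force: [-0.6, 0.4, 0.8]
width: -0.004
```

Run:
```python
from workcell import status, read_camera, camera_info
from h import *
s=status.read_state();c=camera_info('wrist');p,d=read_camera('wrist');print(s['time'],s['tool_pos'],s['wrist_force'])
cv2.imwrite('pics/w2.png',p[...,::-1])
m=masks(p)['blue'].astype(np.uint8)
n,l,st,ce=cv2.connectedComponentsWithStats(m)
for i in range(1,n):
    if st[i,4]>100:
        rc=cv2.minAreaRect(np.argwhere(l==i)[:,::-1].astype(np.float32)); print(st[i],rc,ray(c,*rc[0],.025).round(4))
```

```text
10.7 [ 0.67659443 -0.16767391  0.23980148] [-0.62154704  0.38972409  0.84462846]
[ 242  127   44   95 1871] ((264.74554443359375, 174.98574829101562), (95.03041076660156, 21.833730697631836), 72.6459732055664) [ 0.687  -0.1659  0.025 ]
```

View pics/w2.png

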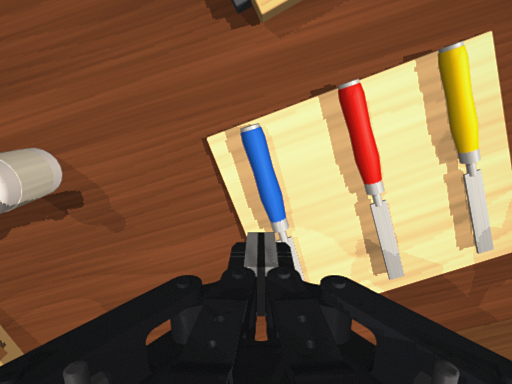

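The wrist view shows the blue handle centred at (265,175), which casts to (0.688, -0.166), with red and yellow to its right. I'll shift 12 mm in x at height, then descend and dwell.

move_arm([
  [[0,0,0],[0.06,0.01,0],1],
  [[0,0,0],[0.12,0.01,0],1],
  [[0,0,0],[0.12,0.01,0],1],
])

```text
time: 11.12
tool_pos: [0.6886, -0.1659, 0.2415]
tcp_rot: [0.437, 3.111, -0.0]
wrist_force: [0.1, 0.6, -0.6]
width: -0.003
```

move_arm([
  [[0,0,0],[0,0,-0.2],1],
  [[0,0,0],[0,0,-0.4],1],
  [[0,0,0],[0,0,-0.6],1],
  [[0,0,0],[0,0,-0.8],1],
  [[0,0,0],[0,0,-1],1],
])

```text
time: 11.75
tool_pos: [0.688, -0.1662, 0.1393]
tcp_rot: [-0.438, -3.11, -0.0]
wrist_force: [-0.4, -0.3, -0.3]
width: -0.002
```

move_arm([
  [[0,0,0],[0,0,-0.2],1],
  [[0,0,0],[0,0,-0.4],1],
  [[0,0,0],[0,0,-0.55],1],
  [[0,0,0],[0,0,-0.7],1],
  [[0,0,0],[0,0,-0.78],1],
  [[0,0,0],[0,0,-0.78],1],
])

```text
time: 12.5
tool_pos: [0.688, -0.1661, 0.0625]
tcp_rot: [-0.438, -3.11, -0.0]
wrist_force: [0.9, 0.6, 0.0]
width: 0.001
```

Run:
```python
from workcell import status, read_camera
import cv2,numpy as np
s=status.read_state();print(s['time'],s['tool_pos'],s['wrist_force'])
p,d=read_camera('side');cv2.imwrite('pics/s2.png',cv2.resize(p[90:290,130:397,::-1],None,fx=3,fy=3)[:600,:800])
```

```text
12.5 [ 0.6879798  -0.16614891  0.0624877 ] [0.94130351 0.55305698 0.01410807]
```

View pics/s2.png

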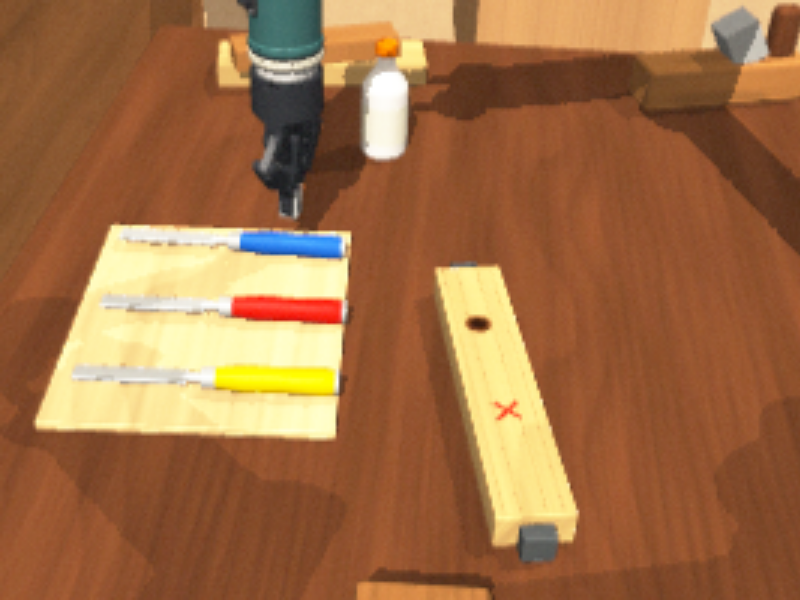

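The side crop shows the fingertips at (290,215) over the middle of the blue handle at (290,244), with clear air between. I'll dwell there for 2.5 s or more, then rise.

move_arm([
  [[0,0,0],[0,0,0],1],
  [[0,0,0],[0,0,0],1],
  [[0,0,0],[0,0,0],1],
  [[0,0,0],[0,0,0],1],
  [[0,0,0],[0,0,0],1],
  [[0,0,0],[0,0,0],1],
  [[0,0,0],[0,0,0],1],
  [[0,0,0],[0,0,0],1],
  [[0,0,0],[0,0,0],1],
  [[0,0,0],[0,0,0],1],
  [[0,0,0],[0,0,0],1],
  [[0,0,0],[0,0,0],1],
  [[0,0,0],[0,0,0],1],
  [[0,0,0],[0,0,0],1],
  [[0,0,0],[0,0,0],1],
  [[0,0,0],[0,0,0],1],
  [[0,0,0],[0,0,0],1],
  [[0,0,0],[0,0,0],1],
  [[0,0,0],[0,0,0],1],
  [[0,0,0],[0,0,0],1],
])

```text
time: 15.05
tool_pos: [0.6884, -0.1663, 0.0633]
tcp_rot: [0.438, 3.111, -0.0]
wrist_force: [0.1, -0.7, -0.0]
width: 0.005
```

move_arm([
  [[0,0,0],[0,0,0.15],1],
  [[0,0,0],[0,0,0.4],1],
  [[0,0,0],[0,0,0.6],1],
  [[0,0,0],[0,0,0.8],1],
  [[0,0,0],[0,0,1],1],
])

```text
time: 15.68
tool_pos: [0.6884, -0.1663, 0.1649]
tcp_rot: [0.438, 3.11, -0.0]
wrist_force: [0.8, 0.2, -1.2]
width: 0.001
```

move_arm([
  [[0,0,0],[0,0,0.2],1],
  [[0,0,0],[0,0,0.4],1],
  [[0,0,0],[0,0,0.6],1],
  [[0,0,0],[0,0,0.8],1],
  [[0,0,0],[0,0,1],1],
  [[0,0,0],[0,0,1],1],
  [[0,0,0],[0,0,1],1],
  [[0,0,0],[0,0,1],1],
])

```text
time: 16.68
tool_pos: [0.6877, -0.166, 0.2617]
tcp_rot: [-0.438, -3.108, -0.001]
wrist_force: [0.1, -0.5, -0.2]
width: -0.004
```

Run:
```python
from workcell import status, read_camera, order
import numpy as np
s=status.read_state();print(s['time'],s['tool_pos'],s['wrist_force'],np.abs(s['joint_vel']).max())
p,d=read_camera('side');q=np.load('side.npz')['p']
df=np.abs(p.astype(int)-q).max(2)>60
# changed pixels over tools and board
for n,(a,b,c,e) in dict(tools=(160,240,140,250),board=(175,275,270,325),mallet=(280,365,120,300)).items(): print(n,df[a:b,c:e].sum())
if s['tool_pos'][2]>.22: print(order.finish_job())
```

```text
16.675 [ 0.68769551 -0.1660366   0.26166064] [ 0.11188418 -0.53452553 -0.23101266] 0.0010715303159732435
tools 0
board 0
mallet 0
the job is handed in; nothing more can be done
None
```

The job is done and handed in, at 16.7 s of the 42 s allowed.

- **Knot:** with the fingers shut, I came straight down to about 25 mm above the knot at (0.477, -0.030). I held there for about 2.9 s.
- **Blue chisel:** I rose, crossed at about 24 cm and came straight down to about 26 mm above the middle of the blue handle at (0.688, -0.166). I held there for about 2.5 s.
- **Finish:** the hand ended still, with the fingertips at z = 0.262 m.

**Checks:**
- The wrist force readings stayed under 2 N throughout, so I saw no sign of contact.
- The last side picture showed no changes over the tool board, pale board or mallet compared with the first. I didn't compare the glue bottle, but the path kept well away from it.
- The position estimates from the three cameras agreed within about 3 mm. No check failed.

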